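Back the bench winch off one notch

ROBOT

A 6-joint arm with a two-finger parallel gripper is mounted at the origin on a cart in front of the work surface, level with it; the furniture and walls round the work are solid. World frame = base frame: x ahead of the robot, y to its left, z up, the work surface at z = 0. Lengths are in m, angles in rad, forces in N, time in s.
With the tool pointing down it reaches from about 0.3 to 0.775 m from the base axis. Payload 14.6 kg.
Tool frame: the origin (TCP) lies between the finger pads; the fingertips stand 22 mm ahead of it and the grasp point (between the pads) lies 3 mm ahead of it; z points along the fingers, y is the line along which they close (so a half turn about z gives the same grasp; the last joint's range is limited). The gripper opens to 94 mm and grips with 3 to 60 N. Pads are 16 mm wide; open, the fingers measure 119 mm over their backs; the gripper's body (75 mm by 177 mm) begins 78 mm behind the grasp point.
Start: joints at [-1.176, 0.3, 1.521, -0, 1.321, -0.067], TCP at [0.245, -0.492, 0.197] pointing down, gripper open.
Joint ranges: [-3.03, 3.03], [-0.79, 2.21], [0.23, 2.52], [-1.04, 4.18], [0, 3.07], [-2.55, 2.55]. Speed limits (rad/s): [2.22, 2.22, 2.57, 3.14, 3.14, 3.14].

INTERFACE

Orientations are given as a unit quaternion [x, y, z, w].
In Python, from workcell import monitor, eyes, ticket gives the robot as it stands. The module is installed in compiled form; this text tells all that it offers.
- The arm moves only by the tool move_arm, never from a script. Its argument "increments" is a list of rows, each an object of numbers: "tx", "ty", "tz": the shift along the world's x, y, z scaled (see below); "ax", "ay", "az": the turn, a rotation vector about the world's x, y, z scaled (see below). A call has 1 to 20 rows; each row is the pose to reach, as a shift and turn from the pose commanded when the call began, turning the shorter way round; what a row does not reach only later rows make up. The controller multiplies each number of a shift by 800 mm and each number of a turn by 2 pi rad. A row lasts 1/10 s, in which the tool goes at most 50 mm and 8.59 degrees, less where a joint would pass 70% of its speed; a pose out of reach is approached as far as the arm can. A call with a number of a shift or a turn outside -1 to 1 is refused whole. A call with a gripper value outside its range is refused whole. "claw" is the opening, from 0 (shut) to 1 (fully open), set as the call begins (left out, the last holds). The fingers move at their own pace and stop on an object; "newtons" is the grip in N (left out, the last holds). Time passes only in rows, so rows that repeat a pose let the fingers close. It gives the time, the measured TCP pose, the force, the opening and the grip force at its end, in the units of the state.
- monitor.sense(): the state, without advancing time (a new reading comes with each control period).
- eyes.capture(name): name is "scene" or "top"; returns a dict with "color" (480x640x3 uint8, red, green, blue), "range_z" (480x640 float32, m along the optical axis (not along the pixel's ray), 0 where there is no reading), "mtx" (3x3 intrinsics, pixels), "R" (3x3) and "t" (3): a world point X has camera coordinates R X + t. Camera axes: x right, y down, z forward; pixel columns grow to the right and rows downward; lengths in m; the calibration is good to about 2 mm. A picture is of the moment at which its call begins.
- ticket.close_job(): hands the job in; it is judged then, once.
The state is a dict: "clock": time; "joint_positions": joint angles; "qd": joint speeds; "joint_torque": joint torques, N m; "ee_pos": TCP position; "ee_rot": TCP orientation; "wrist_force": force on the tool from outside, world axes, zero at the start; "moment": the same for the moment, N m; "gripper_width": finger opening in m; "grip_force": force on a finger pad.
Only numpy, scipy, OpenCV 4.12 (cv2) and the standard library are available. Lean on these libraries where they do the work, as an engineer would, in place of code of your own. Each camera call takes 0.05 s, during which the arm holds its last target. There are 200 camera calls.

TASK

Using only fingertip pushes and gripping nothing, let the small bench winch back by exactly one notch: push the pawl's thumb lever over so that the pawl lifts off the ratchet wheel and stays up by itself, then push a spoke to turn the wheel backward (the way the pawl was blocking). Finish with the pawl tipped back down by its lever and the next tooth resting firmly against it, so that the wheel is locked again. Push lightly without forcing anything, do not turn the wheel much past the one notch, and leave the loose things round the winch where they are.

Things in the scene. Friction and masses are not known exactly. Their poses are not given: they have to be found in the camera images.
- winch: Small hand winch bolted to the table, grey base 155 x 110 x 12 mm. Origin on the table top below the ratchet wheel's centre. Its frame: z up; x in the wheel's plane, from the wheel towards the pawl's pin; y along the shaft, +y the ratchet wheel's open side (roughly towards the robot), spokes at -y. Base: x -60 to 95, y -75 to 35 mm. Nothing on it is above 190 mm, raised pawl included.
- wheel_center (a point): Centre of the ratchet wheel, on the shaft's axis (winch x = 0, y = 0, z = 76 mm). Dark steel, 84 mm over 12 saw teeth 8 mm deep, 14 mm thick. Behind it (-y) two bearing pedestals 40 mm wide, up to z = 96, at y = -24 and -56, a bare 56 mm drum between them, then the spokes.
- pawl_pin (a point): Pawl pin's axis (along y) where the pawl sits: winch x = 65, y = 0, z = 116 mm, on a post 24 mm wide at y = -24. The pawl is a light steel bar 10 mm thick, at y = 0, from the pin over the top of the wheel, its nose 62 mm from the pin. It turns with its thumb lever at y = +34 mm, which stands clear of the bar.
- pawl (a joint): Pawl's turn about its pin, rad: 0 = nose down at the root of a tooth, grows as the nose lifts, 1.15 = thrown back on its stop. Held by weight only: below about 0.64 it falls onto the wheel, above it falls back to 1.15 and stays. At 0 the lever leans 30 degrees towards the wheel (-x), at 1.15 it leans 36 degrees to +x; under 1 N pushes it across past upright, either way.
- lever_end (a point): Centre of the dark 18 mm ball at the end of the pawl's thumb lever (8 mm round bar), 50 mm from the pin's axis, in the winch's plane y = +34 mm. Lever's angle from vertical, towards +x of the winch: joint pawl minus 30 degrees. Free space on both sides along x.
- wheel (a joint): Turn of wheel, drum and spokes, rad: positive = backward (top moves to the pin, winch +x). About 0 = tooth against the pawl; starts at 0 to -0.2 (play). One notch back = 0.52 to 0.55, stopped by the next tooth if the pawl is down. Stays where left; needs 2 to 3 N on a spoke. Pawl dropped at 0.15 to 0.5: it lies on the tooth's sloping back and the wheel can be pushed on to the stop; beyond 0.53 it may miss the notch.
- spoke_end (a point): Centre of the black 14 mm ball at the end of the spoke nearest upright: four 9 mm bars, 90 degrees apart, in the winch's plane y = -74 mm, ball centres 64 mm from the shaft's axis. This spoke's angle from vertical, towards +x of the winch: joint wheel minus 18 degrees. It is pushed from its -x side towards +x; nothing else stands near it.
- tape_measure: Yellow tape measure lying on its side, 66 x 85 x 37 mm, loose; origin under its centre; to be left alone.
- screw_jar: Small standing jar with a lid, 42 mm across, 96 mm high, loose; to be left alone.
- wood_block: Plain offcut of wood, 40 x 75 x 28 mm, loose; to be left alone.
- v_block_a: Ground steel V-block, 50 x 50 x 34 mm, loose; to be left alone.
- machine_bolt: Bolt standing on its head, 70 mm tall, loose; to be left alone.

How it is judged:
By the outcome, as a careful person would: the job done as asked, in the order asked, and still so for the second after the job is handed in, with the robot touching nothing.
It also fails if it takes over 56 s, if anything falls off the work surface, if the arm or the gripper's body presses on something with over 40 N, if the wrist force passes 120 N, or if a joint passes its speed limit or range.

## Working session

There is one attempt and no reset: what is moved stays moved. The work goes in short steps, Python scripts to look and compute and a tool call to move; the robot and the scene stay as the last step left them, time stands still between calls to the robot, and variables do not carry over. Pictures are saved under pics/ and viewed, at most 10 in all, crops included, and the job is handed in when it is done.

Besides the shell and the picture viewer there is one more tool, called as name(argument=value, ...) on one line, values as JSON. move_arm: Moves the arm, as the interface text tells. Shifts and turns lie within -1 to 1; 1 stands for 800 mm of shift or 2 pi rad of turn. Its arguments: {"type":"object","properties":{"increments":{"type":"array","items":{"type":"object","properties":{"tx":{"type":"number"},"ty":{"type":"number"},"tz":{"type":"number"},"ax":{"type":"number"},"ay":{"type":"number"},"az":{"type":"number"}}}},"claw":{"type":"number"},"newtons":{"type":"number"}},"required":["increments"]}

```bash
mkdir -p pics; cat > h.py <<'E'
import numpy as np, cv2
from workcell import monitor, eyes, ticket
def cap(n):
    c=eyes.capture(n); return c
def world(c):
    K=c["mtx"]; z=c["range_z"]; v,u=np.mgrid[:480,:640]
    P=np.stack([(u-K[0,2])/K[0,0]*z,(v-K[1,2])/K[1,1]*z,z],-1)
    return (P-c["t"])@c["R"]
def proj(c,X):
    p=np.asarray(X)@c["R"].T+c["t"]; p=p@c["mtx"].T; return p[...,:2]/p[...,2:]
E
python3 - <<'E'
from h import *
for n in("scene","top"):
    c=cap(n); cv2.imwrite(f"pics/{n}0.png",c["color"][:,:,::-1]); np.savez(f"{n}0.npz",**c)
    print(n,c["R"],c["t"],c["mtx"][0])
s=monitor.sense(); print(s)
E
```

```text
scene [[-0.65054447 -0.75940576 -0.00973588]
 [-0.5364704   0.4685655  -0.70188737]
 [ 0.53757921 -0.45138594 -0.71222141]] [0.28942452 0.43259717 0.88035838] [536.91221182   0.         317.60196082]
top [[ 0.02652699 -0.99956963  0.01252483]
 [-0.98832597 -0.02810487 -0.14973944]
 [ 0.150027   -0.00840647 -0.98864616]] [-0.14789959  0.59377882  1.00191333] [494.52493969   0.         323.73804634]
{'clock': 0.1, 'joint_positions': array([-1.17560570e+00,  3.00414351e-01,  1.52156284e+00, -9.72610334e-06,
        1.32071663e+00, -6.65971238e-02]), 'qd': array([-0.00042754, -0.00257092, -0.00267604,  0.00161419,  0.00023646,
       -0.00030922]), 'joint_torque': array([-6.87861648e-04, -5.32651412e+01, -3.53287518e+01,  7.08946050e-02,
        2.35100929e-02, -2.89889635e-05]), 'ee_pos': array([ 0.24494497, -0.49214502,  0.19652519]), 'ee_rot': array([ 9.73461799e-01,  2.28848909e-01, -9.46998722e-05, -5.42395808e-04]), 'wrist_force': array([-0.00431882,  0.35201421,  0.11878636]), 'moment': array([ 0.01861395,  0.00290955, -0.01298164]), 'grip_force': 0.0, 'gripper_width': 0.09399417712773328}
```

View pics/scene0.png

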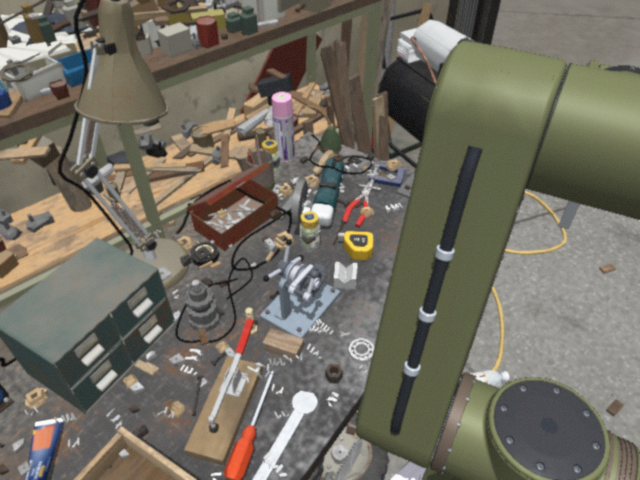

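View pics/top0.png

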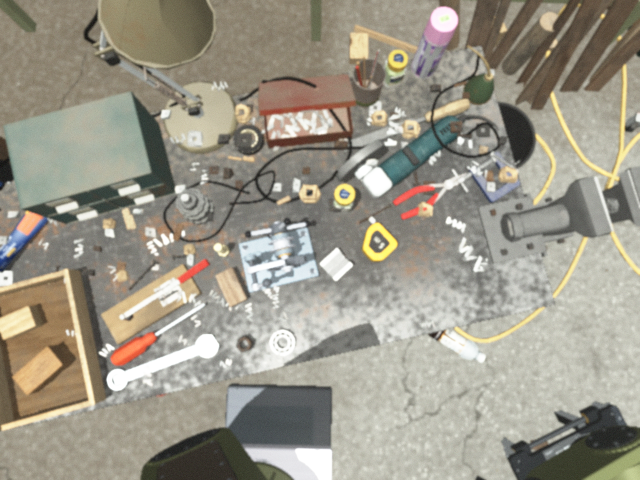

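```bash
python3 - <<'E'
from h import *
c=np.load("top0.npz"); s=np.load("scene0.npz")
a=cv2.resize(c["color"][205:305,215:345],None,fx=5,fy=5,interpolation=2)
b=cv2.resize(s["color"][235:365,245:385],None,fx=5,fy=4.6,interpolation=2)
cv2.imwrite("pics/a.png",a[:,:,::-1]);cv2.imwrite("pics/b.png",b[:,:,::-1])
W=world(c); m=(abs(W[...,2]-0.012)<0.005); m[:210]=0;m[305:]=0;m[:,:230]=0;m[:,325:]=0
col=c["color"].astype(int); 
# bluish grey base
m&=(col[...,2]>col[...,0]+3)&(col.sum(-1)>300)
P=W[m][:,:2]; r=cv2.minAreaRect(P.astype(np.float32)); print(m.sum(),r,cv2.boxPoints(r))
cv2.imwrite("pics/m.png",cv2.resize(m[205:305,215:345].astype(np.uint8)*255,None,fx=5,fy=5))
for u,v in((278,258),(240,280),(320,270),(290,225)):print(W[v,u])
E
```

```text
2022 ((0.5428030490875244, -0.033952511847019196), (0.11041629314422607, 0.1549038290977478), 15.406099319458008) [[ 0.46900293  0.0260498 ]
 [ 0.5101544  -0.12328788]
 [ 0.61660314 -0.09395482]
 [ 0.5754517   0.05538286]]
[ 0.54235892 -0.0360733   0.0350366 ]
[0.49536435 0.04709046 0.00220987]
[ 0.52191307 -0.12592966  0.00121777]
[ 0.6081862  -0.06103001  0.07011835]
```

View pics/a.png

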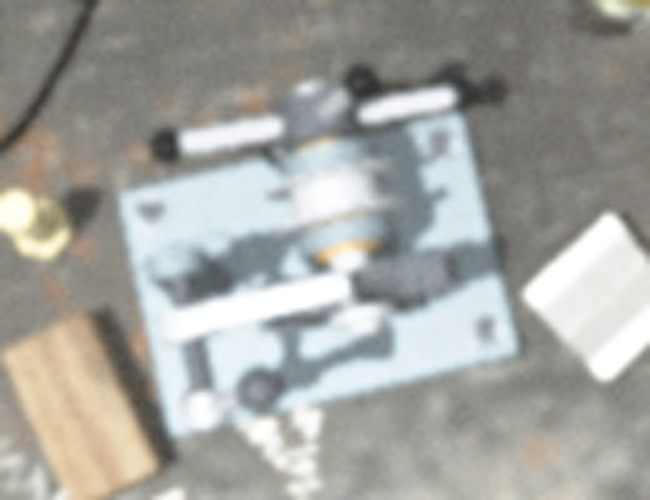

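View pics/b.png

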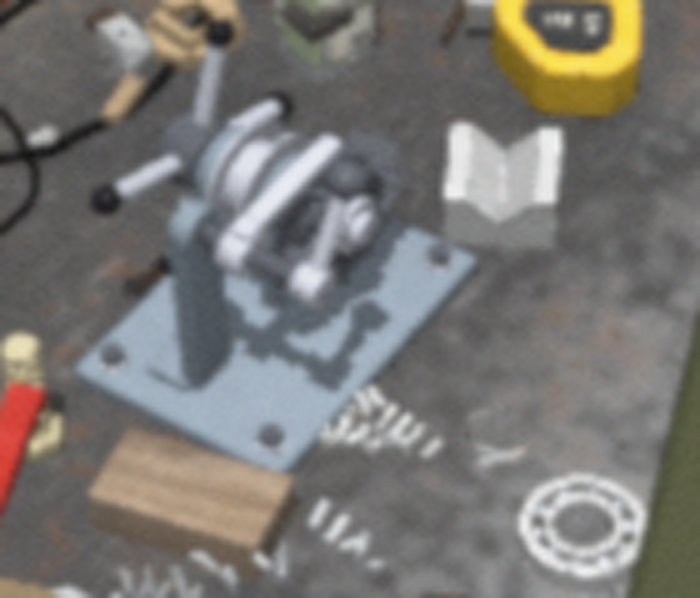

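```bash
cat >> h.py <<'E'
ux=np.array([-.2657,.9640,0]);uy=np.array([-.9640,-.2657,0]);O=np.array([.5282,-.0561,0])
def w2(x,y,z): return O+ux*x/1e3+uy*y/1e3+np.array([0,0,z/1e3])
def lever(q): a=q-np.pi/6; return w2(65+50*np.sin(a),34,116+50*np.cos(a))
def spoke(q,k=0): a=q-np.radians(18)+k*np.pi/2; return w2(64*np.sin(a),-74,76+64*np.cos(a))
E
python3 - <<'E'
from h import *
for n in("top","scene"):
    c=dict(np.load(n+"0.npz")); W=world(c); print(n)
    off=(215,205) if n=="top" else (245,235); sc=np.array((5,5) if n=="top" else (5,4.6))
    for q in(0,-.1,-.2):print("spoke",q,[((proj(c,spoke(q,k))-off)*sc).round().tolist() for k in (0,1,3)])
    for q in(0,.15):
        p=proj(c,lever(q)); print("lever",q,((p-off)*sc).round(), W[int(p[1]+.5),int(p[0]+.5)], lever(q))
    print("pin hub",((proj(c,w2(65,34,116))-off)*sc).round())
E
```

```text
top
spoke 0 [[351.0, 80.0], [162.0, 144.0], [459.0, 90.0]]
spoke -0.1 [[366.0, 77.0], [166.0, 141.0], [454.0, 94.0]]
spoke -0.2 [[381.0, 75.0], [171.0, 137.0], [447.0, 98.0]]
lever 0 [257. 386.] [ 0.48445423 -0.02709552  0.17031189] [ 0.484796   -0.0265738   0.15930127]
lever 0.15 [238. 390.] [ 0.48263123 -0.02132732  0.16705446] [ 0.4830021  -0.02006527  0.162551  ]
pin hub [205. 407.]
scene
spoke 0 [[213.0, 28.0], [103.0, 197.0], [276.0, 95.0]]
spoke -0.1 [[222.0, 24.0], [106.0, 185.0], [273.0, 107.0]]
spoke -0.2 [[230.0, 21.0], [109.0, 173.0], [270.0, 118.0]]
lever 0 [344. 173.] [ 0.47926646 -0.02246825  0.16573046] [ 0.484796   -0.0265738   0.15930127]
lever 0.15 [334. 178.] [ 0.48059146 -0.01854008  0.1646258 ] [ 0.4830021  -0.02006527  0.162551  ]
pin hub [310. 277.]
```

move_arm(increments=[{"tz": 0.075},{"tz": 0.075},{"tx": 0.3115,"ty": 0.54,"tz": 0.075,"az": -0.0308},{"tx": 0.3115,"ty": 0.54,"tz": 0.075,"az": -0.0308},{"tx": 0.3115,"ty": 0.54,"tz": 0.075,"az": -0.0308},{"tx": 0.3115,"ty": 0.54,"tz": 0.075,"az": -0.0308},{"tx": 0.3115,"ty": 0.54,"tz": 0.075,"az": -0.0308},{"tx": 0.3115,"ty": 0.54,"tz": 0.075,"az": -0.0308},{"tx": 0.3115,"ty": 0.54,"tz": 0.075,"az": -0.0308},{"tx": 0.3115,"ty": 0.54,"tz": 0.075,"az": -0.0308},{"tx": 0.3115,"ty": 0.54,"tz": 0.075,"az": -0.0308},{"tx": 0.3115,"ty": 0.54,"tz": 0.075,"az": -0.0308},{"tx": 0.3115,"ty": 0.54,"tz": 0.075,"az": -0.0308},{"tx": 0.3115,"ty": 0.54,"tz": 0.075,"az": -0.0308},{"tx": 0.3115,"ty": 0.54,"tz": 0.075,"az": -0.0308},{"tx": 0.3115,"ty": 0.54,"tz": 0.075,"az": -0.0308},{"tx": 0.3115,"ty": 0.54,"tz": 0.075,"az": -0.0308},{"tx": 0.3115,"ty": 0.54,"tz": 0.075,"az": -0.0308}], claw=0)

```text
invalid input
```

move_arm(increments=[{"tx": 0,"ty": 0,"tz": 0.075,"ax": 0,"ay": 0,"az": 0},{"tx": 0,"ty": 0,"tz": 0.075,"ax": 0,"ay": 0,"az": 0}], claw=0, newtons=5)

```text
clock: 0.3
ee_pos: [0.2455, -0.4933, 0.2614]
ee_rot: [0.973, 0.229, 0.0, 0.003]
wrist_force: [-1.2, 1.0, 0.7]
gripper_width: 0.0816
grip_force: 0.0
```

move_arm(increments=[{"tx": 0.3115,"ty": 0.54,"tz": 0,"az": -0.0308},{"tx": 0.3115,"ty": 0.54,"tz": 0,"az": -0.0308},{"tx": 0.3115,"ty": 0.54,"tz": 0,"az": -0.0308},{"tx": 0.3115,"ty": 0.54,"tz": 0,"az": -0.0308},{"tx": 0.3115,"ty": 0.54,"tz": 0,"az": -0.0308},{"tx": 0.3115,"ty": 0.54,"tz": 0,"az": -0.0308},{"tx": 0.3115,"ty": 0.54,"tz": 0,"az": -0.0308},{"tx": 0.3115,"ty": 0.54,"tz": 0,"az": -0.0308},{"tx": 0.3115,"ty": 0.54,"tz": 0,"az": -0.0308},{"tx": 0.3115,"ty": 0.54,"tz": 0,"az": -0.0308},{"tx": 0.3115,"ty": 0.54,"tz": 0,"az": -0.0308},{"tx": 0.3115,"ty": 0.54,"tz": 0,"az": -0.0308},{"tx": 0.3115,"ty": 0.54,"tz": 0,"az": -0.0308},{"tx": 0.3115,"ty": 0.54,"tz": 0,"az": -0.0308}], claw=0, newtons=5)

```text
invalid input
```

move_arm(increments=[{"tx": 0.3115,"ty": 0.54,"tz": 0,"ax": 0,"ay": 0,"az": -0.0308},{"tx": 0.3115,"ty": 0.54,"tz": 0,"ax": 0,"ay": 0,"az": -0.0308},{"tx": 0.3115,"ty": 0.54,"tz": 0,"ax": 0,"ay": 0,"az": -0.0308},{"tx": 0.3115,"ty": 0.54,"tz": 0,"ax": 0,"ay": 0,"az": -0.0308},{"tx": 0.3115,"ty": 0.54,"tz": 0,"ax": 0,"ay": 0,"az": -0.0308},{"tx": 0.3115,"ty": 0.54,"tz": 0,"ax": 0,"ay": 0,"az": -0.0308},{"tx": 0.3115,"ty": 0.54,"tz": 0,"ax": 0,"ay": 0,"az": -0.0308},{"tx": 0.3115,"ty": 0.54,"tz": 0,"ax": 0,"ay": 0,"az": -0.0308},{"tx": 0.3115,"ty": 0.54,"tz": 0,"ax": 0,"ay": 0,"az": -0.0308},{"tx": 0.3115,"ty": 0.54,"tz": 0,"ax": 0,"ay": 0,"az": -0.0308},{"tx": 0.3115,"ty": 0.54,"tz": 0,"ax": 0,"ay": 0,"az": -0.0308},{"tx": 0.3115,"ty": 0.54,"tz": 0,"ax": 0,"ay": 0,"az": -0.0308},{"tx": 0.3115,"ty": 0.54,"tz": 0,"ax": 0,"ay": 0,"az": -0.0308},{"tx": 0.3115,"ty": 0.54,"tz": 0,"ax": 0,"ay": 0,"az": -0.0308}], claw=0, newtons=5)

```text
clock: 1.7
ee_pos: [0.4938, -0.0615, 0.2571]
ee_rot: [0.991, 0.133, 0.0, 0.0]
wrist_force: [0.7, -0.4, -0.1]
gripper_width: 0.0004
grip_force: 0.0
```

move_arm(increments=[{"tx": 0,"ty": 0,"tz": -0.05,"ax": 0,"ay": 0,"az": 0},{"tx": 0,"ty": 0,"tz": -0.103,"ax": 0,"ay": 0,"az": 0},{"tx": 0,"ty": 0,"tz": -0.103,"ax": 0,"ay": 0,"az": 0},{"tx": -0.0013,"ty": 0.0048,"tz": -0.103,"ax": 0,"ay": 0,"az": 0},{"tx": -0.0027,"ty": 0.0096,"tz": -0.103,"ax": 0,"ay": 0,"az": 0},{"tx": -0.004,"ty": 0.0145,"tz": -0.103,"ax": 0,"ay": 0,"az": 0},{"tx": -0.0053,"ty": 0.0193,"tz": -0.103,"ax": 0,"ay": 0,"az": 0},{"tx": -0.0066,"ty": 0.0241,"tz": -0.103,"ax": 0,"ay": 0,"az": 0},{"tx": -0.008,"ty": 0.0289,"tz": -0.103,"ax": 0,"ay": 0,"az": 0},{"tx": -0.0093,"ty": 0.0337,"tz": -0.103,"ax": 0,"ay": 0,"az": 0},{"tx": -0.0106,"ty": 0.0386,"tz": -0.103,"ax": 0,"ay": 0,"az": 0},{"tx": -0.012,"ty": 0.0434,"tz": -0.103,"ax": 0,"ay": 0,"az": 0},{"tx": -0.0133,"ty": 0.0482,"tz": -0.103,"ax": 0,"ay": 0,"az": 0},{"tx": -0.0146,"ty": 0.053,"tz": -0.103,"ax": 0,"ay": 0,"az": 0},{"tx": -0.0159,"ty": 0.0578,"tz": -0.103,"ax": 0,"ay": 0,"az": 0},{"tx": -0.0173,"ty": 0.0627,"tz": -0.103,"ax": 0,"ay": 0,"az": 0},{"tx": -0.0173,"ty": 0.0627,"tz": -0.103,"ax": 0,"ay": 0,"az": 0},{"tx": -0.0173,"ty": 0.0627,"tz": -0.103,"ax": 0,"ay": 0,"az": 0}], claw=0, newtons=5)

```text
clock: 3.5
ee_pos: [0.4804, -0.0102, 0.1747]
ee_rot: [0.991, 0.134, 0.0, 0.0]
wrist_force: [0.1, 0.1, 1.1]
gripper_width: 0.0008
grip_force: 0.0
```

move_arm(increments=[{"tx": 0,"ty": 0,"tz": 0.06,"ax": 0,"ay": 0,"az": 0},{"tx": 0,"ty": 0,"tz": 0.12,"ax": 0,"ay": 0,"az": 0},{"tx": 0,"ty": 0,"tz": 0.12,"ax": 0,"ay": 0,"az": 0},{"tx": 0.168,"ty": -0.103,"tz": 0.12,"ax": 0,"ay": 0,"az": 0},{"tx": 0.168,"ty": -0.103,"tz": 0.12,"ax": 0,"ay": 0,"az": 0},{"tx": 0.168,"ty": -0.103,"tz": 0.12,"ax": 0,"ay": 0,"az": 0},{"tx": 0.168,"ty": -0.103,"tz": 0.12,"ax": 0,"ay": 0,"az": 0},{"tx": 0.168,"ty": -0.103,"tz": 0.12,"ax": 0,"ay": 0,"az": 0},{"tx": 0.168,"ty": -0.103,"tz": 0.12,"ax": 0,"ay": 0,"az": 0}], claw=0, newtons=5)

```text
clock: 4.4
ee_pos: [0.6142, -0.0921, 0.2708]
ee_rot: [0.991, 0.134, 0.0, -0.0]
wrist_force: [-1.1, 0.4, -0.2]
gripper_width: 0.0004
grip_force: 0.0
```

```bash
python3 - <<'E'
from h import *
i=[]
for n,(a,b,d,e) in (("top",(205,305,215,345)),("scene",(235,335,245,375))):
    c=cap(n); i.append(cv2.resize(c["color"][a:b,d:e,::-1],(400,308)))
cv2.imwrite("pics/c.png",np.hstack(i)); print(monitor.sense()["ee_pos"],monitor.sense()["joint_positions"])
E
```

```text
[ 0.6141095  -0.091868    0.27161815] [-2.07499392e-01  4.22269752e-01  1.18566132e+00  6.29196831e-05
  1.53244790e+00  1.09426306e+00]
```

View pics/c.png

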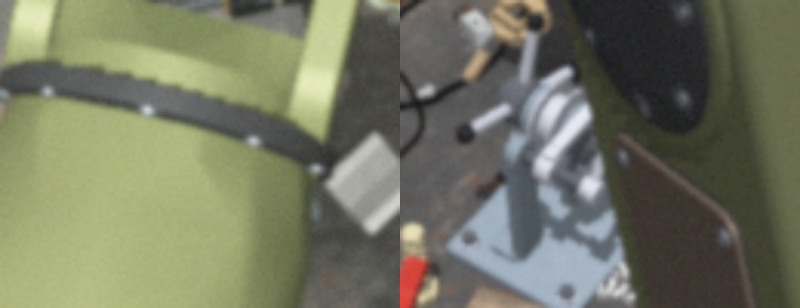

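```bash
python3 - <<'E'
from h import *
c=dict(np.load("scene0.npz"));f=lambda X:((proj(c,X)-(245,235))*3.08+(400,0)).round()
for q in(0,1.15):
    print(q,"lever",f(lever(q)),"nose",[f(w2(65-62*np.cos(a),0,116+62*np.sin(a))) for a in (q-.1,q,q+.1)])
print(f(w2(65,0,116)),f(w2(65,34,116)))
E
```

```text
0 lever [612. 116.] nose [array([602., 110.]), array([602., 104.]), array([602.,  98.])]
1.15 lever [562. 174.] nose [array([573.,  77.]), array([567.,  79.]), array([562.,  82.])]
[548. 163.] [591. 185.]
```

move_arm(increments=[{"tx": -0.1506,"ty": 0.0404,"tz": 0,"ax": 0,"ay": 0,"az": 0},{"tx": -0.1506,"ty": 0.0404,"tz": 0,"ax": 0,"ay": 0,"az": 0},{"tx": -0.1506,"ty": 0.0404,"tz": 0,"ax": 0,"ay": 0,"az": 0},{"tx": -0.1506,"ty": 0.0404,"tz": -0.05,"ax": 0,"ay": 0,"az": 0},{"tx": -0.1506,"ty": 0.0404,"tz": -0.1,"ax": 0,"ay": 0,"az": 0},{"tx": -0.1506,"ty": 0.0404,"tz": -0.1277,"ax": 0,"ay": 0,"az": 0},{"tx": -0.153,"ty": 0.05,"tz": -0.1277,"ax": 0,"ay": 0,"az": 0},{"tx": -0.1546,"ty": 0.0549,"tz": -0.1277,"ax": 0,"ay": 0,"az": 0},{"tx": -0.1559,"ty": 0.0597,"tz": -0.1277,"ax": 0,"ay": 0,"az": 0},{"tx": -0.1573,"ty": 0.0645,"tz": -0.1277,"ax": 0,"ay": 0,"az": 0},{"tx": -0.1586,"ty": 0.0693,"tz": -0.1277,"ax": 0,"ay": 0,"az": 0},{"tx": -0.1599,"ty": 0.0741,"tz": -0.1277,"ax": 0,"ay": 0,"az": 0},{"tx": -0.1613,"ty": 0.079,"tz": -0.1277,"ax": 0,"ay": 0,"az": 0},{"tx": -0.1626,"ty": 0.0838,"tz": -0.1277,"ax": 0,"ay": 0,"az": 0},{"tx": -0.1639,"ty": 0.0886,"tz": -0.1277,"ax": 0,"ay": 0,"az": 0},{"tx": -0.1653,"ty": 0.0934,"tz": -0.1277,"ax": 0,"ay": 0,"az": 0},{"tx": -0.1666,"ty": 0.0983,"tz": -0.1277,"ax": 0,"ay": 0,"az": 0},{"tx": -0.1679,"ty": 0.1031,"tz": -0.1277,"ax": 0,"ay": 0,"az": 0},{"tx": -0.1679,"ty": 0.1031,"tz": -0.1277,"ax": 0,"ay": 0,"az": 0}], claw=0, newtons=5)

```text
clock: 6.4
ee_pos: [0.4804, -0.0097, 0.1685]
ee_rot: [0.991, 0.134, -0.0, -0.0]
wrist_force: [-0.1, -0.8, -0.3]
gripper_width: 0.0002
grip_force: 0.0
```

```bash
python3 - <<'E'
from h import *
i=[]
for n,(a,b,d,e) in (("top",(205,305,215,345)),("scene",(235,335,245,375))):
    c=cap(n); i.append(cv2.resize(c["color"][a:b,d:e,::-1],(400,308)))
cv2.imwrite("pics/d.png",np.hstack(i))
s=monitor.sense(); p=s["ee_pos"]-O; print(p@ux,p@uy,p[2],s["wrist_force"])
E
```

```text
0.057017134643841914 0.03374811288608784 0.16851869751763557 [ 0.3905316   0.55583529 -0.29675809]
```

View pics/d.png

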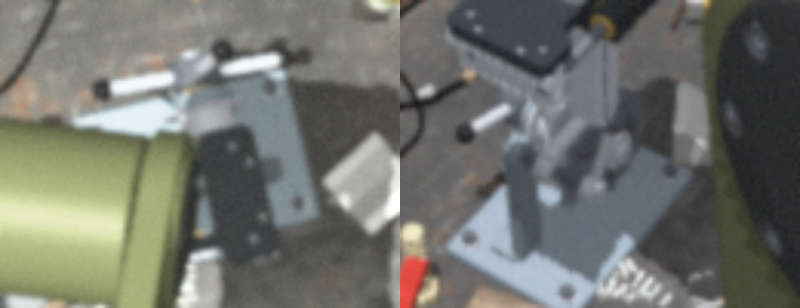

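```bash
python3 - <<'E'
from h import *
c=cap("scene"); k=9; o=np.array((275,233))
im=cv2.resize(c["color"][233:298,275:360,::-1],None,fx=k,fy=k,interpolation=cv2.INTER_CUBIC)
im=cv2.convertScaleAbs(im,alpha=1.5)
def dot(X,col): p=(proj(c,X)-o+.5)*k; cv2.circle(im,tuple(int(v) for v in p),5,col,1); print(p.round())
for q in (0,.4,.8,1.15): dot(lever(q),(0,0,255))
W=world(c)
for dx in(-12.5,12.5):
  for z in(146,180,240): dot(w2(57+dx,34,z),(0,255,0))
cv2.imwrite("pics/e.png",im)
E
```

```text
[354. 361.]
[303. 396.]
[250. 460.]
[208. 531.]
[343. 415.]
[340. 308.]
[335. 108.]
[277. 488.]
[273. 382.]
[265. 182.]
```

View pics/e.png

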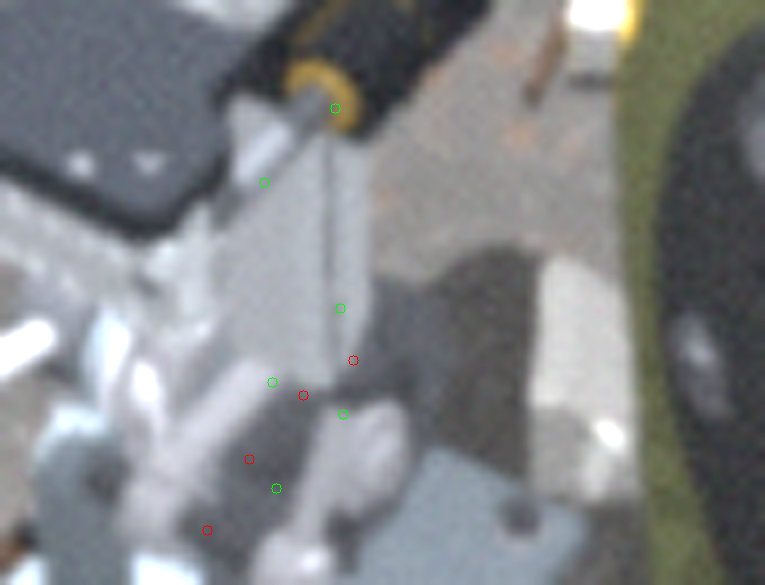

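```bash
python3 - <<'E'
from h import *
c=cap("scene"); W=world(c)
for x,y in((250,300),(300,300),(345,300),(300,350),(345,350),(320,375),(320,385),(330,400),(354,361),(380,450),(310,450),(325,430),(250,460),(200,500),(290,555)):
    u,v=275+x//9,233+y//9; p=W[v,u]-O; print(x,y,(p@ux*1e3).round(),(p@uy*1e3).round(),(p[2]*1e3).round())
s=monitor.sense(); print(s["ee_rot"],s["clock"])
E
```

```text
250 300 71.0 29.0 203.0
300 300 69.0 42.0 210.0
345 300 55.0 43.0 197.0
300 350 70.0 42.0 196.0
345 350 55.0 43.0 184.0
320 375 65.0 43.0 184.0
320 385 65.0 43.0 181.0
330 400 50.0 34.0 156.0
354 361 43.0 37.0 163.0
380 450 5.0 17.0 84.0
310 450 56.0 33.0 143.0
325 430 52.0 35.0 150.0
250 460 35.0 0.0 99.0
200 500 62.0 8.0 118.0
290 555 68.0 37.0 125.0
[9.91023057e-01 1.33691059e-01 3.18272006e-05 3.01193571e-05] 6.6
```

```bash
python3 - <<'E'
from h import *
c=cap("scene"); W=world(c); p=W-O
x=p@ux*1e3;y=p@uy*1e3;z=p[...,2]*1e3
m=(abs(x-57)<17)&(abs(y-34)<12)&(z>166)&(z<240); h=np.histogram(z[m],bins=range(165,245,5)); print(h[0],z[m].min())
for cx in(150,200,230):
  for cy in range(20,300,30):
    u,v=275+cx//9,233+cy//9; print((cx,cy),x[v,u].round(),y[v,u].round(),z[v,u].round(),end=' ')
  print()
t=cap("top");p=world(t)-O;z=p[...,2]*1e3;m=(abs(p@ux*1e3-57)<150)&(abs(p@uy*1e3-34)<100)&(z>200)&(z<400);print(np.histogram(z[m],bins=range(200,400,10)))
E
```

```text
[ 2  1  2 15 26 30 24 29 32 31 26 28 32 24 22] 167.77979995649105
(150, 20) 108.0 37.0 317.0 (150, 50) 114.0 42.0 318.0 (150, 80) 118.0 45.0 316.0 (150, 110) 127.0 51.0 318.0 (150, 140) 132.0 55.0 317.0 (150, 170) 135.0 57.0 314.0 (150, 200) 143.0 63.0 315.0 (150, 230) 146.0 65.0 311.0 (150, 260) 145.0 64.0 303.0 (150, 290) 139.0 58.0 284.0 
(200, 20) 102.0 45.0 317.0 (200, 50) 108.0 49.0 317.0 (200, 80) 114.0 54.0 318.0 (200, 110) 121.0 59.0 317.0 (200, 140) 126.0 63.0 316.0 (200, 170) 132.0 67.0 316.0 (200, 200) 133.0 67.0 308.0 (200, 230) 133.0 67.0 302.0 (200, 260) 133.0 66.0 294.0 (200, 290) 134.0 67.0 285.0 
(230, 20) 97.0 48.0 314.0 (230, 50) 106.0 54.0 318.0 (230, 80) 109.0 56.0 314.0 (230, 110) 82.0 35.0 271.0 (230, 140) 122.0 66.0 314.0 (230, 170) 126.0 69.0 313.0 (230, 200) 116.0 60.0 290.0 (230, 230) 72.0 26.0 224.0 (230, 260) 68.0 23.0 211.0 (230, 290) 69.0 24.0 201.0 
(array([   0,    0,    0,    0,    0,    0,    0,    2,   13,   64,    9,
       1031,   39,    0,    0,    3,   51,    1,    0]), array([200, 210, 220, 230, 240, 250, 260, 270, 280, 290, 300, 310, 320,
       330, 340, 350, 360, 370, 380, 390]))
```

move_arm(increments=[{"tx": 0.0086,"ty": -0.0313,"tz": 0.005,"ax": 0,"ay": 0,"az": 0},{"tx": 0.0173,"ty": -0.0627,"tz": 0.005,"ax": 0,"ay": 0,"az": 0},{"tx": 0.0173,"ty": -0.0627,"tz": 0.005,"ax": 0,"ay": 0,"az": 0},{"tx": 0.0173,"ty": -0.0627,"tz": -0.02,"ax": 0,"ay": 0,"az": 0},{"tx": 0.0173,"ty": -0.0627,"tz": -0.04,"ax": 0,"ay": 0,"az": 0},{"tx": 0.0173,"ty": -0.0627,"tz": -0.04,"ax": 0,"ay": 0,"az": 0},{"tx": 0.0173,"ty": -0.0627,"tz": -0.04,"ax": 0,"ay": 0,"az": 0}], claw=0, newtons=5)

```text
clock: 7.4
ee_pos: [0.4943, -0.06, 0.1369]
ee_rot: [0.991, 0.134, -0.0, -0.0]
wrist_force: [-0.3, 0.6, 0.1]
gripper_width: 0.0005
grip_force: 0.0
```

```bash
cat >> h.py <<'E'
def tip(n="scene"):
    s=monitor.sense(); q=s["ee_pos"]-O; X,Y=q@ux*1e3,q@uy*1e3
    c=cap(n);p=world(c)-O; x,y,z=p@ux*1e3,p@uy*1e3,p[...,2]*1e3
    m=(abs(x-X)<17)&(abs(y-Y)<12)&(z>90)&(z<260)
    print("tcp",X.round(1),Y.round(1),(q[2]*1e3).round(1),s["wrist_force"].round(1),s["clock"])
    print(np.histogram(z[m],bins=range(90,250,5))[0]); 
    if m.any():print(np.percentile(x[m],[5,95]),np.percentile(y[m],[5,95]))
    return c
E
python3 -c "
from h import *
tip()"
```

```text
tcp 5.3 33.7 136.9 [-0.3  0.6  0.1] 7.4
[ 0  0  0  0  0  0  0  0  0  0  2  7  7 19 24 23 19 23 21 22 21 17 12 13
 10  6  3  1  0  0  0]
[ 4.32727499 20.53502074] [26.30355354 43.46686162]
```

move_arm(increments=[{"tx": -0.0027,"ty": 0.0096,"tz": 0,"ax": 0,"ay": 0,"az": 0},{"tx": -0.004,"ty": 0.0145,"tz": 0,"ax": 0,"ay": 0,"az": 0},{"tx": -0.0053,"ty": 0.0193,"tz": 0,"ax": 0,"ay": 0,"az": 0},{"tx": -0.0066,"ty": 0.0241,"tz": 0,"ax": 0,"ay": 0,"az": 0},{"tx": -0.008,"ty": 0.0289,"tz": 0,"ax": 0,"ay": 0,"az": 0},{"tx": -0.0093,"ty": 0.0337,"tz": 0,"ax": 0,"ay": 0,"az": 0},{"tx": -0.0106,"ty": 0.0386,"tz": 0,"ax": 0,"ay": 0,"az": 0},{"tx": -0.012,"ty": 0.0434,"tz": 0,"ax": 0,"ay": 0,"az": 0},{"tx": -0.0133,"ty": 0.0482,"tz": 0,"ax": 0,"ay": 0,"az": 0},{"tx": -0.0146,"ty": 0.053,"tz": 0,"ax": 0,"ay": 0,"az": 0},{"tx": -0.0159,"ty": 0.0578,"tz": 0,"ax": 0,"ay": 0,"az": 0},{"tx": -0.0173,"ty": 0.0627,"tz": 0,"ax": 0,"ay": 0,"az": 0},{"tx": -0.0186,"ty": 0.0675,"tz": 0,"ax": 0,"ay": 0,"az": 0},{"tx": -0.0186,"ty": 0.0675,"tz": 0,"ax": 0,"ay": 0,"az": 0},{"tx": -0.0186,"ty": 0.0675,"tz": 0,"ax": 0,"ay": 0,"az": 0},{"tx": -0.0186,"ty": 0.0675,"tz": 0,"ax": 0,"ay": 0,"az": 0}], claw=0, newtons=5)

```text
clock: 9.05
ee_pos: [0.4795, -0.0064, 0.1365]
ee_rot: [0.991, 0.134, 0.0, 0.0]
wrist_force: [0.4, -0.9, -0.9]
gripper_width: 0.0004
grip_force: 0.0
```

```bash
cat >> h.py <<'E'
def levq(c):
    p=world(c)-O; x,y,z=p@ux*1e3,p@uy*1e3,p[...,2]*1e3
    r=np.hypot(x-65,z-116); m=(abs(y-36)<12)&(r>40)&(r<62)&(z>125)
    a=np.arctan2(x-65,z-116)[m]+np.pi/6; print("lev q hist -.4:.2:1.6",np.histogram(a,bins=np.arange(-.4,1.61,.2))[0])
def spq(c):
    p=world(c)-O; x,y,z=p@ux*1e3,p@uy*1e3,p[...,2]*1e3
    r=np.hypot(x,z-76); m=(abs(y+74)<10)&(r>30)&(r<74)&(z>55)
    a=np.arctan2(x,z-76)[m]; print("spokes deg",np.histogram(np.degrees(a),bins=range(-120,121,10))[0])
    b=a[abs(a)<.75]; print("up spoke median q",np.median(b)+np.radians(18),len(b))
E
python3 -c "
from h import *
c=tip();levq(c);spq(c)"
```

```text
tcp 60.8 33.8 136.5 [ 0.4 -0.9 -0.9] 9.05
[ 0  0  0  3 14 15 21  8  2  1  2  3 17 30 26 24 24 31 32 25 27 22 20 19
 13 11  4  0  0  0  0]
[53.14690981 76.10430659] [27.0409521  43.37903987]
lev q hist -.4:.2:1.6 [ 0  0  1 21 23 71  0 41 31  0]
spokes deg [ 0  0  0  0  0  0  0  0  0  0  0  0  0  0  0  0  0  0 35 20  0  0  0  0]
up spoke median q nan 0
  return _methods._mean(a, axis=axis, dtype=dtype,
  ret = ret.dtype.type(ret / rcount)
```

move_arm(increments=[{"tx": 0,"ty": 0,"tz": 0.06,"ax": 0,"ay": 0,"az": 0},{"tx": 0,"ty": 0,"tz": 0.1,"ax": 0,"ay": 0,"az": 0},{"tx": 0,"ty": 0,"tz": 0.1,"ax": 0,"ay": 0,"az": 0},{"tx": 0.1695,"ty": -0.1079,"tz": 0.1,"ax": 0,"ay": 0,"az": 0},{"tx": 0.1695,"ty": -0.1079,"tz": 0.1,"ax": 0,"ay": 0,"az": 0},{"tx": 0.1695,"ty": -0.1079,"tz": 0.1,"ax": 0,"ay": 0,"az": 0},{"tx": 0.1695,"ty": -0.1079,"tz": 0.1,"ax": 0,"ay": 0,"az": 0},{"tx": 0.1695,"ty": -0.1079,"tz": 0.1,"ax": 0,"ay": 0,"az": 0},{"tx": 0.1695,"ty": -0.1079,"tz": 0.04,"ax": 0,"ay": 0,"az": 0},{"tx": 0.1695,"ty": -0.1079,"tz": -0.01,"ax": 0,"ay": 0,"az": 0},{"tx": 0.1695,"ty": -0.1079,"tz": -0.01,"ax": 0,"ay": 0,"az": 0},{"tx": 0.1695,"ty": -0.1079,"tz": -0.01,"ax": 0,"ay": 0,"az": 0}], claw=0, newtons=5)

```text
clock: 10.3
ee_pos: [0.6149, -0.0922, 0.1297]
ee_rot: [0.991, 0.134, 0.0, 0.0]
wrist_force: [0.3, 0.1, 1.2]
gripper_width: 0.0007
grip_force: 0.0
```

```bash
python3 -c "
from h import *
c=tip();levq(c);spq(c)
i=[cv2.resize(c['color'][225:325,245:375,::-1],(400,308))]
c=cap('top');spq(c);i.append(cv2.resize(c['color'][205:305,215:345,::-1],(400,308)))
cv2.imwrite('pics/f.png',np.hstack(i))"
```

```text
tcp -57.9 -74.0 129.7 [0.3 0.1 1.2] 10.3
[0 0 0 0 0 0 0 0 0 0 0 0 0 0 0 0 0 0 0 0 0 0 0 0 0 0 0 0 0 0 0]
lev q hist -.4:.2:1.6 [ 0  0  0  0  0  0  0 40 31  0]
spokes deg [ 0  3  0  0  0  0  0  0  0  3 56  5  0  0  0  0  0  0 54 20  0  0  0  0]
up spoke median q 0.07214430916752873 64
spokes deg [0 0 0 0 0 0 0 0 0 0 0 0 0 0 0 0 0 0 0 0 0 0 0 0]
up spoke median q nan 0
  return _methods._mean(a, axis=axis, dtype=dtype,
  ret = ret.dtype.type(ret / rcount)
```

View pics/f.png

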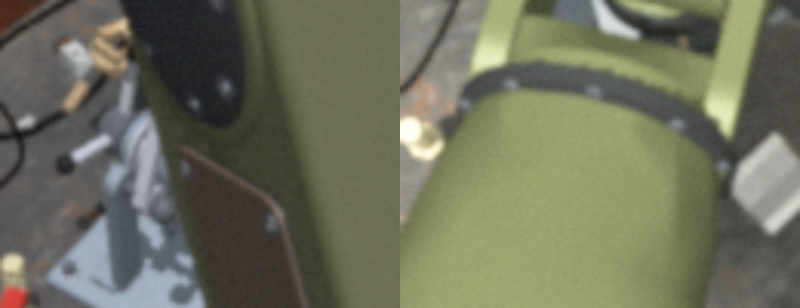

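move_arm(increments=[{"tx": 0,"ty": 0,"tz": -0.015,"ax": 0,"ay": 0,"az": 0},{"tx": 0,"ty": 0,"tz": -0.015,"ax": 0,"ay": 0,"az": 0},{"tx": -0.0017,"ty": 0.006,"tz": -0.015,"ax": 0,"ay": 0,"az": 0},{"tx": -0.0033,"ty": 0.012,"tz": -0.015,"ax": 0,"ay": 0,"az": 0},{"tx": -0.0043,"ty": 0.0157,"tz": -0.015,"ax": 0,"ay": 0,"az": 0},{"tx": -0.0053,"ty": 0.0193,"tz": -0.015,"ax": 0,"ay": 0,"az": 0},{"tx": -0.0063,"ty": 0.0229,"tz": -0.015,"ax": 0,"ay": 0,"az": 0},{"tx": -0.0073,"ty": 0.0265,"tz": -0.015,"ax": 0,"ay": 0,"az": 0},{"tx": -0.0083,"ty": 0.0301,"tz": -0.015,"ax": 0,"ay": 0,"az": 0},{"tx": -0.0093,"ty": 0.0337,"tz": -0.015,"ax": 0,"ay": 0,"az": 0},{"tx": -0.01,"ty": 0.0361,"tz": -0.015,"ax": 0,"ay": 0,"az": 0},{"tx": -0.01,"ty": 0.0361,"tz": -0.015,"ax": 0,"ay": 0,"az": 0}], claw=0, newtons=5)

```text
clock: 11.6
ee_pos: [0.6069, -0.0634, 0.1164]
ee_rot: [0.991, 0.134, -0.0, -0.0]
wrist_force: [0.1, 0.1, 0.1]
gripper_width: 0.0004
grip_force: 0.4
```

```bash
cat >> h.py <<'E'
def k1(c):
    p=world(c)-O; x,y,z=p@ux*1e3,p@uy*1e3,p[...,2]*1e3
    r=np.hypot(x,z-76); m=(abs(y+74)<10)&(r>30)&(r<72)&(z>40)
    a=np.arctan2(x,z-76)[m]; b=a[(a>.9)&(a<2.2)]; u=a[abs(a)<.9]
    print("k1 q",np.median(b)-np.radians(72),len(b),"up q",np.median(u)+np.radians(18) if len(u) else None,len(u))
E
python3 -c "
from h import *
k1(dict(np.load('scene0.npz')))
c=tip();levq(c);k1(c)"
```

```text
k1 q -0.06900169289909908 73 up q 0.05842352754599961 80
tcp -28.0 -74.0 116.4 [0.1 0.1 0.1] 11.6
[0 0 0 0 0 0 0 0 0 0 0 0 0 0 0 0 0 0 0 0 0 0 0 0 0 0 0 0 0 0 0]
lev q hist -.4:.2:1.6 [ 0  0  0  0  0  0  0 11 24  0]
k1 q 0.1271208950514322 83 up q 0.30944005126881097 36
```

move_arm(increments=[{"tx": -0.001,"ty": 0.0036,"tz": 0,"ax": 0,"ay": 0,"az": 0},{"tx": -0.002,"ty": 0.0072,"tz": 0,"ax": 0,"ay": 0,"az": 0},{"tx": -0.003,"ty": 0.0108,"tz": 0,"ax": 0,"ay": 0,"az": 0},{"tx": -0.004,"ty": 0.0145,"tz": 0,"ax": 0,"ay": 0,"az": 0},{"tx": -0.004,"ty": 0.0145,"tz": 0,"ax": 0,"ay": 0,"az": 0}], claw=0, newtons=5)

```text
clock: 12.15
ee_pos: [0.6037, -0.0516, 0.1164]
ee_rot: [0.991, 0.134, -0.0, -0.0]
wrist_force: [-0.1, 0.1, 0.9]
gripper_width: 0.0003
grip_force: 0.1
```

```bash
python3 -c "
from h import *
c=tip();levq(c);k1(c)"
```

```text
tcp -15.7 -74.0 116.4 [-0.1  0.1  0.9] 12.15
[5 0 0 0 0 1 0 0 0 2 4 4 1 1 0 0 0 0 0 0 0 0 0 0 0 0 0 0 0 0 0]
[-4.67874548  0.82176338] [-84.06681333 -68.51217204]
lev q hist -.4:.2:1.6 [ 0  0  0  0  0  0  0  4 19  0]
k1 q 0.3182672264370314 84 up q 0.45017050824510496 69
```

move_arm(increments=[{"tx": 0.004,"ty": -0.0145,"tz": 0,"ax": 0,"ay": 0,"az": 0},{"tx": 0.004,"ty": -0.0145,"tz": 0.06,"ax": 0,"ay": 0,"az": 0},{"tx": 0.004,"ty": -0.0145,"tz": 0.12,"ax": 0,"ay": 0,"az": 0},{"tx": 0.004,"ty": -0.0145,"tz": 0.13,"ax": 0,"ay": 0,"az": 0},{"tx": -0.1785,"ty": 0.14,"tz": 0.13,"ax": 0,"ay": 0,"az": 0},{"tx": -0.1785,"ty": 0.14,"tz": 0.13,"ax": 0,"ay": 0,"az": 0},{"tx": -0.1785,"ty": 0.14,"tz": 0.13,"ax": 0,"ay": 0,"az": 0},{"tx": -0.1785,"ty": 0.14,"tz": 0.13,"ax": 0,"ay": 0,"az": 0},{"tx": -0.1785,"ty": 0.14,"tz": 0.13,"ax": 0,"ay": 0,"az": 0},{"tx": -0.1785,"ty": 0.14,"tz": 0.13,"ax": 0,"ay": 0,"az": 0},{"tx": -0.1785,"ty": 0.14,"tz": 0.08,"ax": 0,"ay": 0,"az": 0},{"tx": -0.1785,"ty": 0.14,"tz": 0.0225,"ax": 0,"ay": 0,"az": 0},{"tx": -0.1785,"ty": 0.14,"tz": 0.0225,"ax": 0,"ay": 0,"az": 0},{"tx": -0.1785,"ty": 0.14,"tz": 0.0225,"ax": 0,"ay": 0,"az": 0}], claw=0, newtons=5)

```text
clock: 13.6
ee_pos: [0.4618, 0.0592, 0.1351]
ee_rot: [0.991, 0.133, -0.0, -0.0]
wrist_force: [-0.5, -0.5, -0.3]
gripper_width: 0.0005
grip_force: 0.0
```

```bash
python3 -c "
from h import *
c=tip();levq(c);k1(c)"
```

```text
tcp 128.8 33.4 135.1 [-0.5 -0.5 -0.3] 13.6
[ 0  0  0  0  0  0  0  0  0  0  2  8 18 31 32 22 30 27 30 27 29 25 19 15
 14  7  2  0  0  0  0]
[120.81425556 143.60528028] [25.73047889 43.02596629]
lev q hist -.4:.2:1.6 [ 0  0  0  0  0  0  0 41 27  0]
k1 q nan 0 up q None 0
  return _methods._mean(a, axis=axis, dtype=dtype,
  ret = ret.dtype.type(ret / rcount)
```

Fingertips at z≈147, 130 mm out. Push the lever to -x by 55 mm.

move_arm(increments=[{"tx": 0.0017,"ty": -0.006,"tz": 0,"ax": 0,"ay": 0,"az": 0},{"tx": 0.0033,"ty": -0.012,"tz": 0,"ax": 0,"ay": 0,"az": 0},{"tx": 0.0047,"ty": -0.0169,"tz": 0,"ax": 0,"ay": 0,"az": 0},{"tx": 0.006,"ty": -0.0217,"tz": 0,"ax": 0,"ay": 0,"az": 0},{"tx": 0.0073,"ty": -0.0265,"tz": 0,"ax": 0,"ay": 0,"az": 0},{"tx": 0.0086,"ty": -0.0313,"tz": 0,"ax": 0,"ay": 0,"az": 0},{"tx": 0.01,"ty": -0.0361,"tz": 0,"ax": 0,"ay": 0,"az": 0},{"tx": 0.0113,"ty": -0.041,"tz": 0,"ax": 0,"ay": 0,"az": 0},{"tx": 0.0126,"ty": -0.0458,"tz": 0,"ax": 0,"ay": 0,"az": 0},{"tx": 0.0139,"ty": -0.0506,"tz": 0,"ax": 0,"ay": 0,"az": 0},{"tx": 0.0153,"ty": -0.0554,"tz": 0,"ax": 0,"ay": 0,"az": 0},{"tx": 0.0166,"ty": -0.0602,"tz": 0,"ax": 0,"ay": 0,"az": 0},{"tx": 0.0183,"ty": -0.0663,"tz": 0,"ax": 0,"ay": 0,"az": 0},{"tx": 0.0183,"ty": -0.0663,"tz": 0,"ax": 0,"ay": 0,"az": 0},{"tx": 0.0183,"ty": -0.0663,"tz": 0,"ax": 0,"ay": 0,"az": 0}], claw=0, newtons=5)

```text
clock: 15.15
ee_pos: [0.4757, 0.0067, 0.1345]
ee_rot: [0.991, 0.134, 0.0, -0.0]
wrist_force: [0.2, -0.2, 0.0]
gripper_width: 0.0006
grip_force: 0.0
```

```bash
python3 -W ignore -c "
from h import *
c=tip();levq(c);k1(c)"
```

```text
tcp 74.5 33.9 134.5 [ 0.2 -0.2  0. ] 15.15
[ 0  0  0  3 11 26 30 11  6  1  4 11 19 24 30 23 30 27 27 29 27 27 18 10
 13 14  2  0  0  0  0]
[64.07710229 89.41753085] [26.49209511 43.63975098]
lev q hist -.4:.2:1.6 [ 0  2 50  9 14 22 50 28  0  0]
k1 q 0.33160808639585615 53 up q None 0
```

move_arm(increments=[{"tx": -0.005,"ty": 0.018,"tz": 0,"ax": 0,"ay": 0,"az": 0},{"tx": -0.005,"ty": 0.018,"tz": 0.06,"ax": 0,"ay": 0,"az": 0},{"tx": -0.005,"ty": 0.018,"tz": 0.11,"ax": 0,"ay": 0,"az": 0},{"tx": -0.005,"ty": 0.018,"tz": 0.11,"ax": 0,"ay": 0,"az": 0},{"tx": 0.165,"ty": -0.0906,"tz": 0.11,"ax": 0,"ay": 0,"az": 0},{"tx": 0.165,"ty": -0.0906,"tz": 0.11,"ax": 0,"ay": 0,"az": 0},{"tx": 0.165,"ty": -0.0906,"tz": 0.11,"ax": 0,"ay": 0,"az": 0},{"tx": 0.165,"ty": -0.0906,"tz": 0.11,"ax": 0,"ay": 0,"az": 0},{"tx": 0.165,"ty": -0.0906,"tz": 0.11,"ax": 0,"ay": 0,"az": 0},{"tx": 0.165,"ty": -0.0906,"tz": 0.06,"ax": 0,"ay": 0,"az": 0},{"tx": 0.165,"ty": -0.0906,"tz": 0,"ax": 0,"ay": 0,"az": 0},{"tx": 0.165,"ty": -0.0906,"tz": -0.0225,"ax": 0,"ay": 0,"az": 0},{"tx": 0.165,"ty": -0.0906,"tz": -0.0225,"ax": 0,"ay": 0,"az": 0},{"tx": 0.165,"ty": -0.0906,"tz": -0.0225,"ax": 0,"ay": 0,"az": 0}], claw=0, newtons=5)

```text
clock: 16.6
ee_pos: [0.6077, -0.0651, 0.1177]
ee_rot: [0.991, 0.134, 0.001, 0.0]
wrist_force: [1.3, -0.6, 0.1]
gripper_width: 0.0004
grip_force: 0.0
```

```bash
python3 -W ignore -c "
from h import *
c=tip();levq(c);k1(c)"
```

```text
tcp -29.8 -74.2 117.7 [ 1.3 -0.6  0.1] 16.6
[0 0 0 0 0 0 0 0 0 0 0 0 0 0 0 0 0 0 0 0 0 0 0 0 0 0 0 0 0 0 0]
lev q hist -.4:.2:1.6 [0 0 0 0 0 0 0 0 0 0]
k1 q 0.3141961578105268 87 up q 0.45296470342422646 71
```

move_arm(increments=[{"tx": -0.0017,"ty": 0.006,"tz": 0,"ax": 0,"ay": 0,"az": 0},{"tx": -0.003,"ty": 0.0108,"tz": 0,"ax": 0,"ay": 0,"az": 0},{"tx": -0.004,"ty": 0.0145,"tz": 0,"ax": 0,"ay": 0,"az": 0},{"tx": -0.005,"ty": 0.0181,"tz": 0,"ax": 0,"ay": 0,"az": 0},{"tx": -0.006,"ty": 0.0217,"tz": 0,"ax": 0,"ay": 0,"az": 0},{"tx": -0.0066,"ty": 0.0241,"tz": 0,"ax": 0,"ay": 0,"az": 0},{"tx": -0.0073,"ty": 0.0265,"tz": 0,"ax": 0,"ay": 0,"az": 0},{"tx": -0.0073,"ty": 0.0265,"tz": 0,"ax": 0,"ay": 0,"az": 0}], claw=0, newtons=5)

```text
clock: 17.45
ee_pos: [0.6018, -0.0443, 0.1165]
ee_rot: [0.991, 0.134, 0.0, -0.0]
wrist_force: [-0.4, -1.1, 0.5]
gripper_width: 0.0005
grip_force: 0.3
```

```bash
python3 -W ignore -c "
from h import *
c=tip();levq(c);k1(c); s=monitor.sense(); print(s['wrist_force']@ux)"
```

```text
tcp -8.2 -74.1 116.5 [-0.4 -1.1  0.5] 17.45
[16  2  2  3  1  0  1  1  0  4  5  7  2  5  3  4  1  0  0  0  0  0  0  0
  0  0  0  0  0  0  0]
[1.29848467 7.8385419 ] [-83.35062718 -66.49650749]
lev q hist -.4:.2:1.6 [0 0 0 0 0 0 0 0 0 0]
k1 q 0.4267114888876744 92 up q 0.554090193500208 76
-0.10008742829129566
```

move_arm(increments=[{"tx": -0.0003,"ty": 0.0012,"tz": 0,"ax": 0,"ay": 0,"az": 0},{"tx": -0.0007,"ty": 0.0024,"tz": 0,"ax": 0,"ay": 0,"az": 0},{"tx": -0.0007,"ty": 0.0024,"tz": 0,"ax": 0,"ay": 0,"az": 0}], claw=0, newtons=5)

```text
clock: 17.8
ee_pos: [0.6012, -0.0425, 0.1163]
ee_rot: [0.991, 0.134, -0.0, -0.0]
wrist_force: [0.4, -1.2, -0.8]
gripper_width: 0.0003
grip_force: 0.8
```

move_arm(increments=[{"tx": -0.0003,"ty": 0.0012,"tz": 0,"ax": 0,"ay": 0,"az": 0},{"tx": -0.0003,"ty": 0.0012,"tz": 0,"ax": 0,"ay": 0,"az": 0}], claw=0, newtons=5)

```text
clock: 18.0
ee_pos: [0.6009, -0.0415, 0.1163]
ee_rot: [0.991, 0.134, -0.0, -0.0]
wrist_force: [1.1, -1.5, -1.0]
gripper_width: 0.0003
grip_force: 0.8
```

```bash
python3 -W ignore -c "
from h import *
c=tip();k1(c); s=monitor.sense(); print(s['wrist_force']@ux)"
```

```text
tcp -5.2 -74.0 116.3 [ 1.1 -1.5 -1. ] 18.0
[23  8  5  4  4  2  1  1  2  3  9  8  7  5  5  4  3  1  1  0  0  0  0  0
  0  0  0  0  0  0  0]
[ 3.65412885 11.49831808] [-83.44115924 -65.4868405 ]
k1 q 0.4696232294751925 86 up q 0.5898572985212726 80
-2.9200001513714207
```

move_arm(increments=[{"tx": -0.0003,"ty": 0.0012,"tz": 0,"ax": 0,"ay": 0,"az": 0},{"tx": -0.0003,"ty": 0.0012,"tz": 0,"ax": 0,"ay": 0,"az": 0}], claw=0, newtons=5)

```text
clock: 18.25
ee_pos: [0.6007, -0.0407, 0.1164]
ee_rot: [0.991, 0.134, -0.0, 0.0]
wrist_force: [0.7, -2.8, -2.7]
gripper_width: 0.0007
grip_force: 1.3
```

```bash
python3 -W ignore -c "
from h import *
c=tip();k1(c); s=monitor.sense(); print(s['wrist_force']@ux)"
```

```text
tcp -4.4 -74.0 116.4 [ 0.7 -2.8 -2.7] 18.25
[24  7  3  5  2  4  2  1  1  2  8  7  8  5  6  4  2  3  0  0  0  0  0  0
  0  0  0  0  0  0  0]
[ 4.83153822 12.13874973] [-82.70075882 -65.6048311 ]
k1 q 0.4875444088441494 90 up q 0.6001406115762764 84
-2.9234544850197928
```

move_arm(increments=[{"tx": -0.0003,"ty": 0.0012,"tz": 0,"ax": 0,"ay": 0,"az": 0},{"tx": -0.0003,"ty": 0.0012,"tz": 0,"ax": 0,"ay": 0,"az": 0}], claw=0, newtons=5)

```text
clock: 18.5
ee_pos: [0.6006, -0.0402, 0.1164]
ee_rot: [0.991, 0.134, -0.0, 0.0]
wrist_force: [1.0, -5.5, -2.8]
gripper_width: 0.0006
grip_force: 3.1
```

```bash
python3 -W ignore -c "
from h import *
c=tip();k1(c); s=monitor.sense(); print(s['wrist_force']@ux)"
```

```text
tcp -3.9 -74.0 116.4 [ 1.  -5.5 -2.8] 18.5
[28  3  6  5  2  2  2  1  0  4 11  6  9  6  8  3  2  2  1  0  0  0  0  0
  0  0  0  0  0  0  0]
[ 3.19573439 12.14355255] [-83.06948741 -66.63556992]
k1 q 0.4910392291009642 88 up q 0.5985022728906654 81
-5.765715198208252
```

move_arm(increments=[{"tx": -0.0003,"ty": 0.0012,"tz": 0,"ax": 0,"ay": 0,"az": 0},{"tx": -0.0003,"ty": 0.0012,"tz": 0,"ax": 0,"ay": 0,"az": 0}], claw=0, newtons=5)

```text
clock: 18.75
ee_pos: [0.6005, -0.0398, 0.1164]
ee_rot: [0.991, 0.134, 0.0, 0.001]
wrist_force: [3.2, -9.4, -3.8]
gripper_width: 0.0006
grip_force: 5.1
```

```bash
python3 -W ignore -c "
from h import *
c=tip();k1(c); s=monitor.sense(); print(s['wrist_force']@ux)"
```

```text
tcp -3.5 -74.0 116.4 [ 3.2 -9.4 -3.8] 18.75
[20  8  7  4  4  3  1  1  0  7  6  8 11  5  4  7  2  2  1  0  0  0  0  0
  0  0  0  0  0  0  0]
[ 4.1528616  12.66596234] [-82.78575153 -65.71411213]
k1 q 0.4944129195840421 89 up q 0.6023754282867284 76
-10.635580020130712
```

move_arm(increments=[{"tx": 0.001,"ty": -0.0036,"tz": 0,"ax": 0,"ay": 0,"az": 0},{"tx": 0.003,"ty": -0.01,"tz": 0,"ax": 0,"ay": 0,"az": 0},{"tx": 0.0083,"ty": -0.03,"tz": 0,"ax": 0,"ay": 0,"az": 0},{"tx": 0.0083,"ty": -0.03,"tz": 0,"ax": 0,"ay": 0,"az": 0},{"tx": 0.0083,"ty": -0.03,"tz": 0.06,"ax": 0,"ay": 0,"az": 0},{"tx": 0.0083,"ty": -0.03,"tz": 0.13,"ax": 0,"ay": 0,"az": 0},{"tx": 0.0083,"ty": -0.03,"tz": 0.13,"ax": 0,"ay": 0,"az": 0},{"tx": -0.25,"ty": -0.4,"tz": 0.13,"ax": 0,"ay": 0,"az": 0},{"tx": -0.25,"ty": -0.4,"tz": 0.13,"ax": 0,"ay": 0,"az": 0},{"tx": -0.25,"ty": -0.4,"tz": 0.13,"ax": 0,"ay": 0,"az": 0},{"tx": -0.25,"ty": -0.4,"tz": 0.13,"ax": 0,"ay": 0,"az": 0},{"tx": -0.25,"ty": -0.4,"tz": 0.13,"ax": 0,"ay": 0,"az": 0},{"tx": -0.25,"ty": -0.4,"tz": 0.13,"ax": 0,"ay": 0,"az": 0},{"tx": -0.25,"ty": -0.4,"tz": 0.13,"ax": 0,"ay": 0,"az": 0},{"tx": -0.25,"ty": -0.4,"tz": 0.13,"ax": 0,"ay": 0,"az": 0},{"tx": -0.25,"ty": -0.4,"tz": 0.13,"ax": 0,"ay": 0,"az": 0}], claw=0, newtons=5)

```text
clock: 20.4
ee_pos: [0.3994, -0.3598, 0.2202]
ee_rot: [0.991, 0.132, -0.0, -0.0]
wrist_force: [0.5, -0.5, -0.3]
gripper_width: 0.0005
grip_force: 0.0
```

```bash
python3 -W ignore -c "
from h import *
c=cap('scene');levq(c);k1(c);z=dict(np.load('scene0.npz'));levq(z)
i=[cv2.resize(c['color'][235:335,245:375,::-1],(400,308))]
c=cap('top');levq(c);i.append(cv2.resize(c['color'][205:305,215:345,::-1],(400,308)))
for q in(.45,.5,.53,.56): print(q,[(proj(c,spoke(q,k))-(215,205))*3.08 for k in (0,1)])
print((proj(c,lever(0))-(215,205))*3.08)
cv2.imwrite('pics/g.png',np.hstack(i))"
```

```text
lev q hist -.4:.2:1.6 [ 0  3 62  3  0  0  0  0  0  0]
k1 q 0.49268519983343806 89 up q 0.6209439857723995 66
lev q hist -.4:.2:1.6 [ 0  6 52 10  0  0  0  0  0  0]
lev q hist -.4:.2:1.6 [ 0 24 50  0  0  0  0  0  0  0]
0.45 [array([171.66624342,  59.07261358]), array([102.13092126,  96.12821194])]
0.5 [array([166.82367107,  60.39213599]), array([103.52498947,  96.61877249])]
0.53 [array([163.95304159,  61.19821091]), array([104.46407371,  96.88236237])]
0.56 [array([161.11235261,  62.01398709]), array([105.47863706,  97.12276144])]
[158.1195012  237.50521717]
```

View pics/g.png

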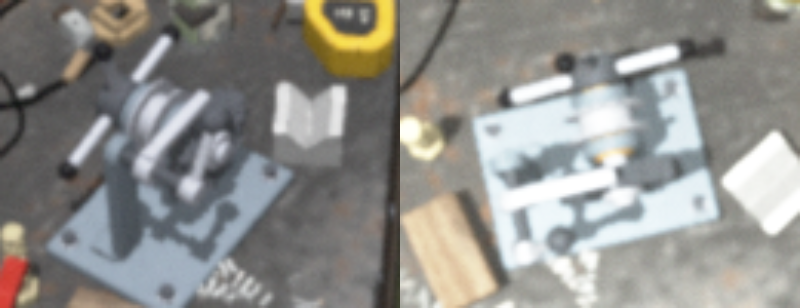

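The upright spoke's ball sits at (164, 61) in the right-hand crop, which gives wheel ≈ 0.53. The lever ball at (159, 238) is where pawl ≈ 0 puts it, and the loose things look unmoved. I'm handing in.

```bash
python3 -c "
from h import *
print(ticket.close_job())"
```

```text
the job is handed in; nothing more can be done
None
```

The winch is let back one notch (wheel at about 0.53 rad), with the pawl tipped down by its lever and the next tooth pushed firmly against it; the two first lever pushes passed above the ball, the last spoke push reached about 11 N, and the job is handed in.

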